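# Shut and bolt the inspection hatch

## Task

Shut and lock the small wooden inspection hatch: press its leaf down flush into the frame, push the barrel bolt's knob along its slot until the bolt is fully home in the keeper, then push the knob over into the side notch until it is all the way down. Only push, with the fingertips or the outside of the fingers: do not take the knob between the fingers, do not lift the leaf, and leave the other things on the bench where they are.

Things in the scene. Friction and masses are not known exactly. Their poses are not given: they have to be found in the camera images.
- hatch_frame: Pale wooden frame of the hatch, fixed, 194 x 224 mm outside (x, y), upper face 22 mm above the bench. Origin: centre of its underside on the bench, z up. The leaf (130 x 158 mm) is hinged along the +y side (hinge line y = +80 mm, z = 22); its free edge is at y = -80 when shut. The bolt lies along the frame's y axis at x = 0 and shoots towards -y.
- hatch_leaf (a joint): Hinge of the leaf, rad: 0 = shut, flush with the frame; grows as the free edge rises. Starts ajar (0.15 to 0.33) and stays where it is left, because the new hinges are stiff: 2 to 5 N down near the free edge shuts it, 0 is a hard stop.
- leaf_press (a point): A bare spot on the leaf's upper face, 22 mm in from the free edge and 42 mm to the +x side of the bolt's axis: a good place to press. With the leaf shut it is at frame x = +42, y = -58, z = 22 mm.
- bolt (a joint): Slide of the bolt, m: 0 = fully drawn, grows as it shoots towards the frame's -y side; 0.032 = home (hard stop). Starts at 0 to 0.008. About 3 N moves it and it stays where it is left. It enters the keeper only with the leaf shut. Its axis is 34 mm above the bench when the leaf is shut.
- bolt_knob (a joint): Turn of the knob about the bolt's axis, rad: 0 = square up from the leaf, 1.4 = fully down on the frame's -x side (hard stop). Its slot runs along the top of the barrel, with a notch to -x at the keeper end: it can turn only within 2.5 mm of home (elsewhere 0.2 rad of play), and once down the bolt cannot be drawn. 1 to 2 N at the knob turns it; it stays where it is left.
- knob_ball (a point): Centre of the knob's round head, 18 mm across, 36 mm out from the bolt's axis on a 7 mm pin. Leaf shut, knob up: frame x = 0, y = minus the bolt's slide, 70 mm above the bench; the barrel below it (20 mm wide; frame y +20 to -76) reaches 44 mm. Knob fully down: frame x = -35.5 mm, 40 mm above the bench.
- keeper_mouth (a point): Middle of the mouth of the keeper, a steel staple (21 mm wide, 23 mm high, 16 mm long) on the frame's -y side, into which the 12 mm rod shoots. It is fixed to the frame.
- screw_jar: Glass jar with grey lid, 72 mm across, 102 mm high, standing to the left of the hatch. Origin: centre of its underside. Leave alone.
- cup: Small turned wooden cup, 52 mm across, 50 mm high, standing between the hatch and the green bench vice, towards the front. Origin: centre of its underside. Leave alone.
- tall_cup: Turned wooden cup, 53 mm across, 60 mm high, standing behind the hatch by the long beam. Origin: centre of its underside. Leave alone.
- masking_roll: Roll of masking tape, 96 mm across, 25 mm high, lying flat to the front left of the hatch. Origin: centre of its underside. Leave alone.
- chisel: Chisel with a wooden handle, 42 x 258 x 31 mm, lying along the front edge of the bench. Origin: centre of its underside. Leave alone.
- nail_tin: Tin, 75 mm across, 58 mm high, standing to the right beyond the bench vice. Origin: centre of its underside. Leave alone.

How it is judged:
By the outcome, as a careful person would: the job done as asked, in the order asked, and still so for the second after the job is handed in, with the robot touching nothing.
It also fails if it takes over 64 s, if anything falls off the work surface, if the arm or the gripper's body presses on something with over 40 N, if the wrist force passes 120 N, or if a joint passes its speed limit or range.

## Robot

A 7-joint arm with a two-finger parallel gripper is mounted at the origin on a cart in front of the work surface, level with it; the furniture and walls round the work are solid. World frame = base frame: x ahead of the robot, y to its left, z up, the work surface at z = 0. Lengths are in m, angles in rad, forces in N, time in s.
With the tool pointing down it reaches from about 0.425 to 0.875 m from the base axis. Payload 4.7 kg.
Tool frame: the origin (TCP) lies at the very end of the fingers, on their centre line; the grasp point (between the pads) lies 19 mm behind it; z points along the fingers, y is the line along which they close (so a half turn about z gives the same grasp; the last joint's range is limited). The gripper opens to 87 mm and grips with 3 to 60 N. Pads are 19 mm wide; open, the fingers measure 117 mm over their backs; the gripper's body (75 mm by 190 mm) begins 51 mm behind the grasp point.
Start: joints at [-1.3, 0.321, -0.07, 1.45, 0.023, 1.371, -0.057], TCP at [0.165, 0.629, 0.223] pointing down, gripper open.
Joint ranges: [-2.86, 2.86], [-0.3, 2.09], [-1.38, 1.24], [0.06, 2.45], [-1.56, 4.7], [0.09, 2.05], [-2.69, 2.69]. Speed limits (rad/s): [2.57, 2.57, 3.14, 3.14, 3.14, 3.14, 3.14].

## Interface

Orientations are given as a rotation vector (axis times angle).
In Python, from bench import ctrl, get_image, job gives the robot as it stands.
- The arm moves only by the shell command python3 -m crank 'ROWS' [FORCE]. ROWS is JSON, a list that holds one entry, the list of rows, each a list of 5 numbers: the shift along the tool's x, y, z in mm, then the turn about the tool's z in rad, then the closure, from -1 (fully open) to 1 (shut), so that 0 is half open. A call has 1 to 10 rows; each row shifts and turns the commanded pose from where the row before left it, along the tool's axes as they then stand; what a row does not reach is not made up. A row lasts 1/12 s, in which the tool goes at most 41.7 mm and 7.16 degrees, less where a joint would pass 70% of its speed; a pose out of reach is approached as far as the arm can. A call with a gripper value outside its range is refused whole. The fingers move at their own pace and stop on an object; FORCE is the grip in N (left out, the last holds). Time passes only in rows, so rows that do not move let the fingers close. It gives the time, the measured TCP pose, the force, the opening and the grip force at its end, in the units of the state.
- ctrl.get_state(): the state, without advancing time (a new reading comes with each control period).
- get_image(name): name is "scene" or "top"; returns a dict with "pixels" (384x512x3 uint8, red, green, blue), "fx", "fy", "cx", "cy" (pixels), "T" (4x4, takes a point from camera to world coordinates). Camera axes: x right, y down, z forward; pixel columns grow to the right and rows downward; lengths in m; the calibration is good to about 2 mm. A picture is of the moment at which its call begins. There is no depth.
- job.close_job(): hands the job in; it is judged then, once.
The state is a dict: "time": time; "joint_positions": joint angles; "qd": joint speeds; "joint_torque": joint torques, N m; "position": TCP position; "tool_rot": TCP orientation; "ft_force": force on the tool from outside, world axes, zero at the start; "torque": the same for the moment, N m; "grip_width": opening from 0.0 (shut) to 1.0 (fully open); "grip_force": force on a finger pad.
Only numpy, scipy, OpenCV 4.12 (cv2) and the standard library are available. Lean on these libraries where they do the work, as an engineer would, in place of code of your own. Each camera call takes 0.05 s, during which the arm holds its last target. There are 200 camera calls.

## Working session

There is one attempt and no reset: what is moved stays moved. The work goes in short steps, Python scripts to look and compute and a shell command to move; the robot and the scene stay as the last step left them, time stands still between calls to the robot, and variables do not carry over. Pictures are saved under pics/ and viewed, at most 10 in all, crops included, and the job is handed in when it is done.

```bash
mkdir -p pics
cat > h.py <<'E'
import numpy as np, cv2
from bench import ctrl, get_image, job
def snap(n,f,crop=None,s=1):
    d=get_image(n); im=cv2.cvtColor(d["pixels"],cv2.COLOR_RGB2BGR)
    if crop: a,b,c,e=crop; im=im[b:e,a:c]
    cv2.imwrite("pics/"+f,cv2.resize(im,None,fx=s,fy=s,interpolation=cv2.INTER_CUBIC)); return d
def ray(d,u,v,z):
    T=np.array(d["T"]); r=T[:3,:3]@np.array([(u-d["cx"])/d["fx"],(v-d["cy"])/d["fy"],1]); o=T[:3,3]
    return o+r*(z-o[2])/r[2]
def proj(d,p):
    T=np.array(d["T"]); c=T[:3,:3].T@(np.array(p)-T[:3,3]); return c[0]/c[2]*d["fx"]+d["cx"],c[1]/c[2]*d["fy"]+d["cy"]
E
python3 - <<'E'
from h import *
for n in("top","scene"):
    d=snap(n,n+"1.png",s=1.5); print(n,np.round(d["T"],3).tolist(),d["fx"],d["cx"],d["cy"])
s=ctrl.get_state(); print(s["position"],s["tool_rot"],s["ft_force"],s["time"])
E
```

```text
top [[0.016, -0.996, 0.083, 0.384], [-1.0, -0.015, 0.004, 0.283], [-0.003, -0.083, -0.997, 1.218], [0.0, 0.0, 0.0, 1.0]] 434.4156958782661 257.50622373775946 192.65802674228127
scene [[0.887, -0.313, 0.339, 0.075], [-0.461, -0.632, 0.624, -0.452], [0.019, -0.709, -0.705, 0.903], [0.0, 0.0, 0.0, 1.0]] 479.30112214266836 268.1396888975114 189.215151256812
[0.16502648 0.6282041  0.22158643] [-4.02297232e-01 -3.11559884e+00  2.61216620e-03] [ 0.35583032  0.78813323 -0.33453973] 0.1
```

View pics/top1.png

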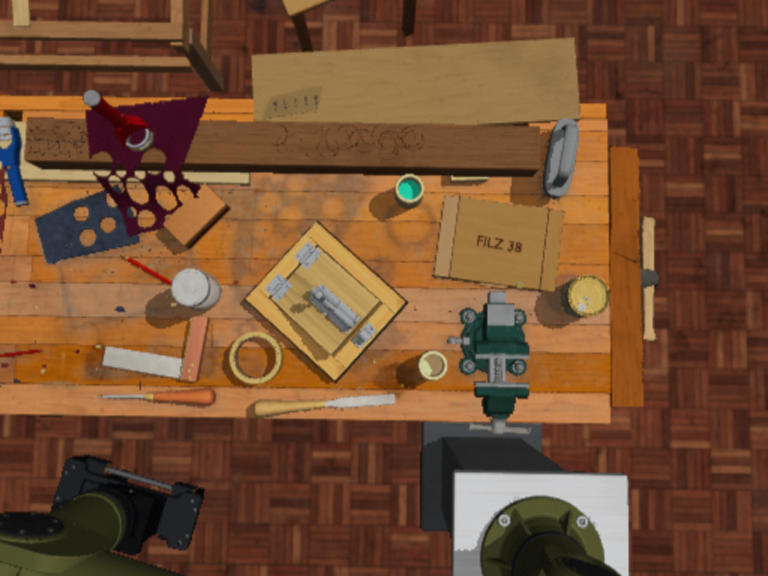

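View pics/scene1.png

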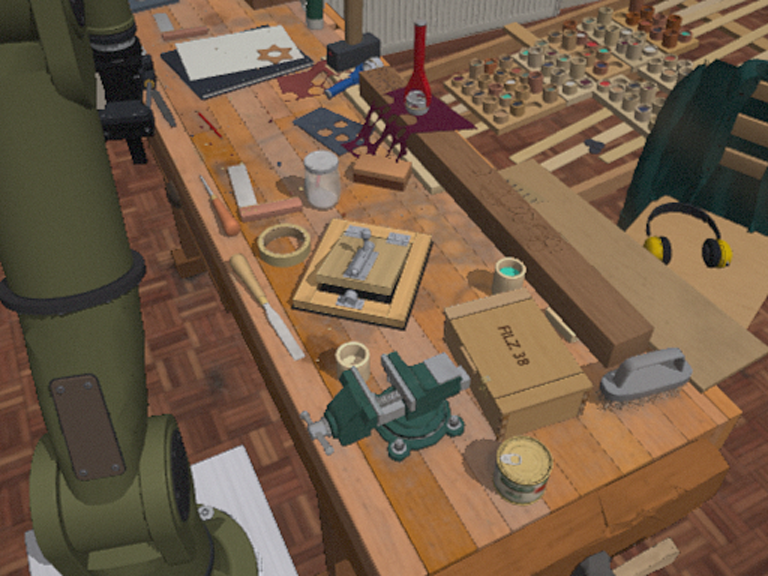

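The top view shows the frame's corners near (317,222), (407,303), (336,381) and (246,299), with the keeper at about (363,334) and the hinges at the upper left. The arm starts left of the bench. I'll enlarge both views.

Run:
```python
from h import *
snap("top","top2.png",(155,140,281,260),5); snap("scene","scene2.png",(185,135,300,225),6)
```

```text
(no output)
```

View pics/top2.png

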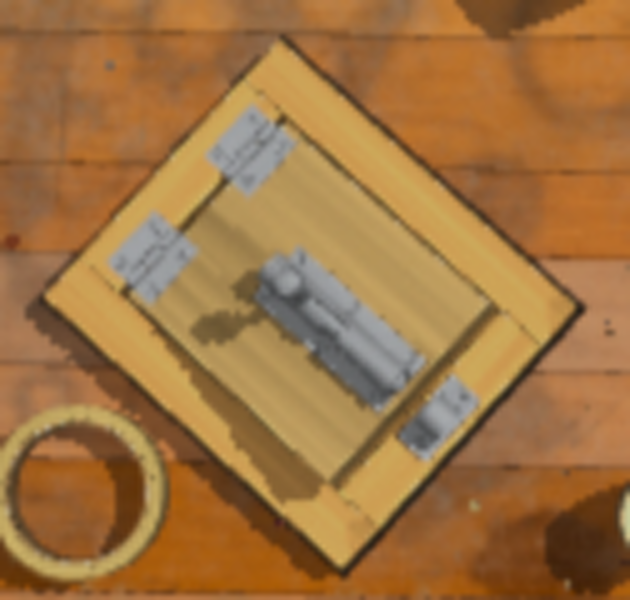

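View pics/scene2.png

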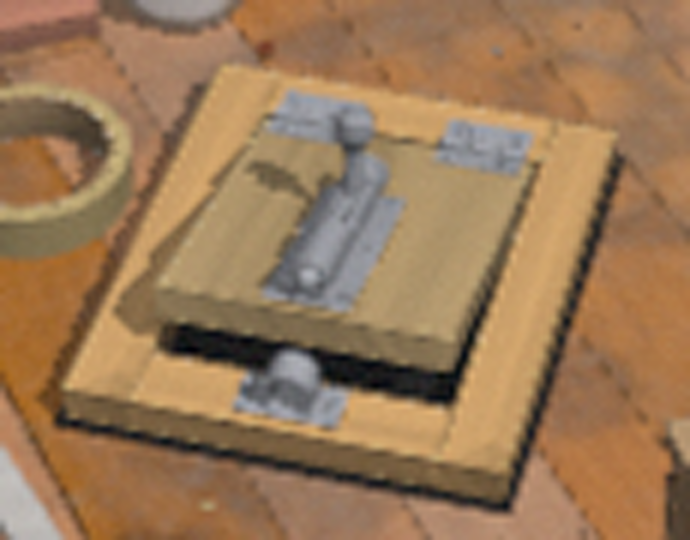

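```bash
cat >> h.py <<'E'
def px(p,c,s): return (p[0]+.5)/s-.5+c[0],(p[1]+.5)/s-.5+c[1]
def F(pose,q):
    x,y,a=pose; c,s=np.cos(a),np.sin(a); return np.array([x+c*q[0]-s*q[1],y+s*q[0]+c*q[1],q[2]])
def leaf(q,th): # shut-frame coords -> at angle th
    y=q[1]-.08; z=q[2]-.022; c,s=np.cos(th),np.sin(th)
    return np.array([q[0],.08+y*c+z*s,.022-y*s+z*c])
E
python3 - <<'E'
from h import *
from scipy.optimize import least_squares
dt,ds=get_image("top"),get_image("scene")
C=[(.097,.112),(.097,-.112),(-.097,-.112),(-.097,.112)]
t=[(283,38),(582,307),(344,573),(42,298)]; s=[(618,135),(512,475),(65,395),(222,68)]
T=[px(p,(155,140),5) for p in t]; S=[px(p,(185,135),6) for p in s]
def r(v,full=0):
    o=[]
    for c,a,b in zip(C,T,S):
        P=F(v[:3],(*c,.022)); o+=list(np.subtract(proj(dt,P),a))+list(np.subtract(proj(ds,P),b))
    th,b=v[3:]
    for q,p in(((-.065,-.078,.022),(158,288)),((.065,-.078,.022),(455,345))):
        o+=list(np.subtract(proj(ds,F(v,leaf(q,th)) if 0 else F(v[:3],leaf(q,th))),px(p,(185,135),6)))
    K=F(v[:3],leaf((0,-b,.07),th))
    o+=list(np.subtract(proj(dt,K),px((288,279),(155,140),5)))+list(np.subtract(proj(ds,K),px((352,127),(185,135),6)))
    return np.array(o)
x0=ray(dt,*np.mean(T,0),.022)
f=least_squares(r,[x0[0],x0[1],.7-1.57+1.57,.2,.004],x_scale=[.01,.01,.1,.1,.01],loss='soft_l1'); 
for a0 in(-2.3,-.8,2.3):
    g=least_squares(r,[x0[0],x0[1],a0,.2,.004],x_scale=[.01,.01,.1,.1,.01],loss='soft_l1'); f=min(f,g,key=lambda z:z.cost)
v=f.x; print(np.round(v,4),f.cost,np.round(f.fun,1))
for n,P in dict(press0=F(v[:3],leaf((.042,-.058,.022),v[3])),press=F(v[:3],(.042,-.058,.022)),ball=F(v[:3],leaf((0,-v[4],.07),v[3])),keeper=F(v[:3],(0,-.095,.034))).items(): print(n,P.round(4))
E
```

```text
[4.6100e-01 3.9790e-01 5.5696e+00 2.1140e-01 6.0000e-04] 2.1464911817195897 [-0.2  0.3  0.1 -0.5  0.1 -0.  -0.6  0.1  0.5 -0.3 -0.3 -0.7  0.7  0.2
 -0.1 -0.7 -0.   0.1  0.1 -0.3 -0.3  0.3  1.2  0.6]
press0 [0.4568 0.3289 0.051 ]
press [0.4548 0.3266 0.022 ]
ball [0.4684 0.4065 0.0858]
keeper [0.3988 0.3261 0.034 ]
```

Frame is at (0.461, 0.398) with yaw −0.714, the leaf at 0.21 rad and the bolt at about 0. Residuals are under 1 px apart from one at 1.2. I'll turn the tool by +0.457 so that tool x is frame −x and tool y is frame +y, close the fingers, and approach.

```bash
cat >> h.py <<'E'
V=(.461,.3979,-.7136)
def where(show=1):
    s=ctrl.get_state(); p=np.array(s["position"]); d=p[:2]-V[:2]; c,sn=np.cos(V[2]),np.sin(V[2])
    from scipy.spatial.transform import Rotation as R
    Y=R.from_rotvec(s["tool_rot"]).as_matrix()[:,1]
    f=s["ft_force"]
    print("t%.2f frame mm"%s["time"],np.round([1e3*(c*d[0]+sn*d[1]),1e3*(-sn*d[0]+c*d[1]),1e3*p[2]],1),"yawerr %.3f"%(np.arctan2(Y[1],Y[0])-V[2]-np.pi/2),"F frame",np.round([c*f[0]+sn*f[1],-sn*f[0]+c*f[1],f[2]],1),"w%.2f"%s["grip_width"])
E
python3 -m crank '[[[0,0,0,0.115,1],[0,0,0,0.114,1],[0,0,0,0.114,1],[0,0,0,0.114,1],[-30,0,0,0,1],[-30,0,0,0,1],[-30,-5,0,0,1],[-30,-5,0,0,1],[-30,-5,0,0,1],[-30,-5,0,0,1]]]' 10
python3 -c "from h import *;where()"
```

```text
time: 1.13
position: [0.2889, 0.4945, 0.2226]
tool_rot: [1.098, 2.944, 0.0]
ft_force: [0.6, 0.3, 0.3]
grip_width: 0.325
grip_force: 0.0
t1.13 frame mm [-193.3  -39.6  222.6] yawerr -0.000 F frame [0.3 0.6 0.3] w0.33
```

```bash
python3 -m crank '[[[-30,0,0,0,1],[-30,0,0,0,1],[-30,-5,0,0,1],[-30,-5,0,0,1],[-30,-5,10,0,1],[-30,-3,20,0,1],[-30,0,30,0,1],[-25,0,30,0,1],[0,0,20,0,1],[0,0,0,0,1]]]'
python3 - <<'E'
from h import *
where(); snap("top","top3.png",(155,140,281,260),5)
E
```

```text
time: 1.97
position: [0.4521, 0.3247, 0.1085]
tool_rot: [-1.102, -2.938, 0.012]
ft_force: [-1.0, 0.0, -0.5]
grip_width: 0.011
grip_force: 0.0
t1.97 frame mm [ 41.2 -61.1 108.5] yawerr -0.004 F frame [-0.8 -0.6 -0.5] w0.01
```

View pics/top3.png

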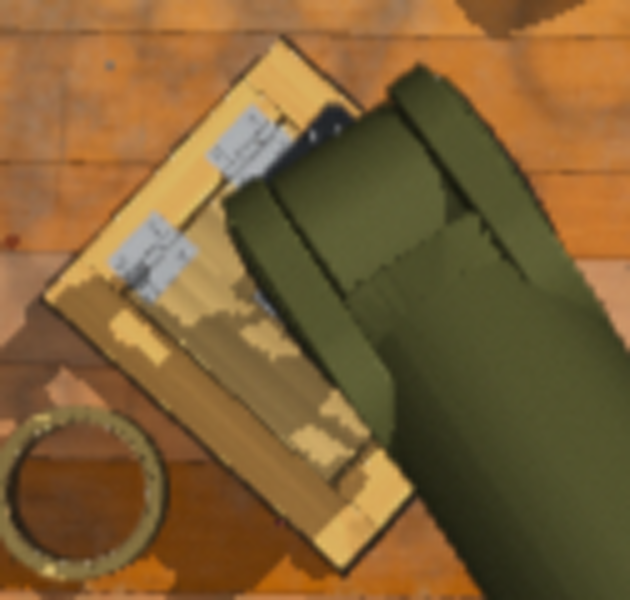

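The arm hides the bolt from above, but the shut-hatch geometry is consistent with the fit. Next I descend onto the press point.

```bash
python3 -m crank '[[[0,2,15,0,1],[0,1,15,0,1],[0,0,10,0,1],[0,0,5,0,1],[0,0,5,0,1],[0,0,5,0,1],[0,0,5,0,1],[0,0,5,0,1],[0,0,0,0,1]]]'
python3 -c "from h import *;where()"
```

```text
time: 2.77
position: [0.4555, 0.331, 0.0477]
tool_rot: [1.097, 2.944, 0.0]
ft_force: [0.1, 0.7, -0.3]
grip_width: 0.008
grip_force: 0.0
t2.77 frame mm [ 39.6 -54.2  47.7] yawerr -0.000 F frame [-0.4  0.6 -0.3] w0.01
```

```bash
python3 -m crank '[[[0,-1,4,0,1],[0,-1,4,0,1],[0,-1,4,0,1],[0,0,4,0,1],[0,0,0,0,1]]]'
python3 -c "from h import *;where()"
```

```text
time: 3.18
position: [0.4534, 0.3285, 0.0314]
tool_rot: [-1.098, -2.944, 0.001]
ft_force: [-0.3, -0.2, 1.5]
grip_width: 0.006
grip_force: 0.5
t3.18 frame mm [ 39.7 -57.4  31.4] yawerr -0.000 F frame [-0.1 -0.4  1.5] w0.01
```

Contact is light (1.5 N). I'll carry on down to the stop at z = 22.

```bash
python3 -m crank '[[[0,0,3,0,1],[0,0,3,0,1],[0,0,3,0,1],[0,0,1,0,1],[0,0,0,0,1]]]'
python3 -c "from h import *;where()"
```

```text
time: 3.6
position: [0.4533, 0.3283, 0.0223]
tool_rot: [-1.097, -2.943, 0.001]
ft_force: [-1.0, -0.3, 7.1]
grip_width: 0.005
grip_force: 3.3
t3.60 frame mm [ 39.7 -57.6  22.3] yawerr -0.000 F frame [-0.6 -0.9  7.1] w0.00
```

```bash
python3 -m crank '[[[0,0,1,0,1],[0,0,1,0,1],[0,0,1,0,1],[0,0,0,0,1]]]'
python3 -c "from h import *;where()"
```

```text
time: 3.93
position: [0.4533, 0.3284, 0.022]
tool_rot: [-1.097, -2.942, 0.001]
ft_force: [-8.0, -5.9, 24.3]
grip_width: 0.007
grip_force: 12.5
t3.93 frame mm [ 39.7 -57.6  22. ] yawerr -0.000 F frame [-2.2 -9.7 24.3] w0.01
```

The hard stop is clear (24 N at z = 22.0). I raise the tool and move over behind the knob.

```bash
python3 -m crank '[[[0,0,-10,0,1],[0,0,-25,0,1],[0,0,-35,0,1],[0,0,-35,0,1],[10,25,0,0,1],[10,30,0,0,1],[10,30,0,0,1],[10,20,0,0,1],[0,0,0,0,1],[0,0,0,0,1]]]'
python3 - <<'E'
from h import *
where(); snap("scene","scene3.png",(185,115,300,225),5)
E
```

```text
time: 4.77
position: [0.4912, 0.4346, 0.1226]
tool_rot: [-1.095, -2.944, 0.004]
ft_force: [0.6, -0.8, -0.8]
grip_width: 0.001
grip_force: 0.0
t4.77 frame mm [ -1.2  47.5 122.6] yawerr 0.002 F frame [ 1.  -0.2 -0.8] w0.00
```

View pics/scene3.png

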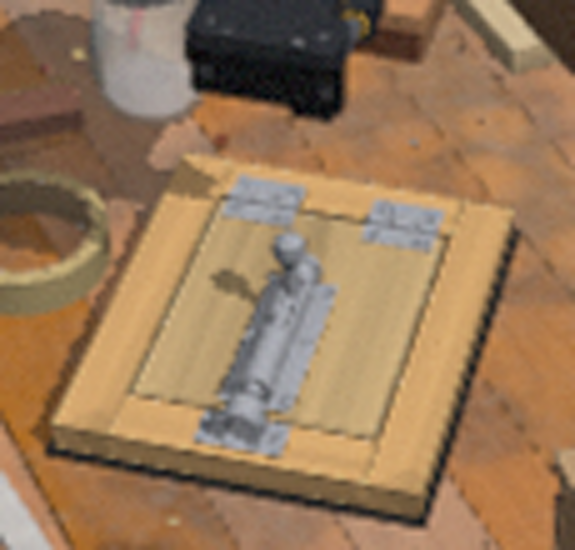

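The leaf is flush and the knob ball is at crop (288,247). I'll check the ball position and where the TCP projects.

Run:
```python
from h import *
d=get_image("scene"); p=ray(d,*px((288,247),(185,115),5),.07); e=p[:2]-V[:2]; c,s=np.cos(V[2]),np.sin(V[2])
print("ball frame",c*e[0]+s*e[1],-s*e[0]+c*e[1])
for q in ([0,-.002,.07],[0,-.095,.034],[0,.047,.1226],[0,.047,.192]):
    u,v=proj(d,F(V,q)); print(q,(u-185)*5,(v-115)*5)
print(d["T"][:3,3] if hasattr(d["T"],'shape') else 0, ctrl.get_state()["joint_positions"])
```

```text
ball frame -0.0026324019236833706 -0.0019387323841510004
[0, -0.002, 0.07] 290.84749273925297 245.93251963914128
[0, -0.095, 0.034] 242.48518320087527 418.48639971692364
[0, 0.047, 0.1226] 314.4538216200674 109.28375219032887
[0, 0.047, 0.192] 312.97767519541765 -0.1973890543933976
[ 0.07463199 -0.45189694  0.90335926] [-0.93793986  0.39546275  0.22487404  1.56562991 -0.0914302   1.19322654
  0.16010785]
```

```bash
python3 -m crank '[[[0,0,20,0,1],[0,0,25,0,1],[0,0,15,0,1],[0,0,8,0,1],[0,-5,0,0,1],[0,-5,0,0,1],[0,-4,0,0,1],[0,-4,0,0,1],[0,-3,0,0,1],[0,0,0,0,1]]]'
python3 -c "from h import *;where()"
```

```text
time: 5.7
position: [0.4783, 0.418, 0.0571]
tool_rot: [1.098, 2.943, 0.002]
ft_force: [-0.2, -0.7, -0.6]
grip_width: 0.006
grip_force: 0.0
t5.70 frame mm [-0.1 26.5 57.1] yawerr -0.000 F frame [ 0.3 -0.6 -0.6] w0.01
```

```bash
python3 -m crank '[[[0,-4,1,0,1],[0,-4,1,0,1],[0,-4,0,0,1],[0,-4,0,0,1],[0,-4,0,0,1],[0,-4,0,0,1],[0,0,0,0,1]]]'
python3 -c "from h import *;where()"
```

```text
time: 6.28
position: [0.4621, 0.3998, 0.0541]
tool_rot: [-1.097, -2.943, 0.0]
ft_force: [0.5, 2.0, -0.9]
grip_width: 0.005
grip_force: 0.5
t6.28 frame mm [-0.4  2.1 54.1] yawerr -0.000 F frame [-1.   1.9 -0.9] w0.00
```

```bash
python3 -m crank '[[[0,-3,0,0,1],[0,-3,0,0,1],[0,-2,0,0,1],[0,-2,0,0,1],[0,0,0,0,1]]]'
python3 -c "from h import *;where()"
```

```text
time: 6.7
position: [0.4557, 0.3924, 0.0542]
tool_rot: [-1.098, -2.943, 0.0]
ft_force: [0.3, 1.5, -1.1]
grip_width: 0.003
grip_force: 0.8
t6.70 frame mm [-0.4 -7.6 54.2] yawerr -0.000 F frame [-0.8  1.3 -1.1] w0.00
```

```bash
python3 -m crank '[[[0,-2,0,0,1],[0,-2,0,0,1],[0,-2,0,0,1],[0,-1,0,0,1],[0,0,0,0,1]]]'
python3 -c "from h import *;where()"
```

```text
time: 7.12
position: [0.4523, 0.3884, 0.0544]
tool_rot: [1.097, 2.942, 0.005]
ft_force: [4.2, 5.5, -3.1]
grip_width: 0.006
grip_force: 3.1
t7.12 frame mm [ -0.4 -12.9  54.4] yawerr 0.000 F frame [-0.4  6.9 -3.1] w0.01
```

```bash
python3 -m crank '[[[0,-1,0,0,1],[0,-1,0,0,1],[0,-1,0,0,1],[0,0,0,0,1]]]'
python3 -c "from h import *;where()"
```

```text
time: 7.45
position: [0.4519, 0.3881, 0.0546]
tool_rot: [1.096, 2.94, 0.013]
ft_force: [7.9, 9.3, -8.6]
grip_width: 0.004
grip_force: 6.2
t7.45 frame mm [ -0.5 -13.3  54.6] yawerr 0.000 F frame [-0.1 12.2 -8.6] w0.00
```

The hard stop is reached, so the bolt is home. I back off, go round to the +x side of the ball and start pushing towards −x.

```bash
python3 -m crank '[[[0,12,0,0,1],[0,15,0,0,1],[-15,0,0,0,1],[-25,0,0,0,1],[0,-15,0,0,1],[0,-20,0,0,1],[0,-9,0,0,1],[0,0,0,0,1],[0,0,0,0,1]]]'
python3 - <<'E'
from h import *
where(); snap("scene","scene4.png",(185,115,300,225),5)
E
```

```text
time: 8.2
position: [0.4683, 0.3462, 0.0544]
tool_rot: [-1.097, -2.944, -0.001]
ft_force: [0.4, 0.3, 0.7]
grip_width: 0.005
grip_force: 0.0
t8.20 frame mm [ 39.4 -34.3  54.4] yawerr 0.000 F frame [0.1 0.5 0.7] w0.01
```

View pics/scene4.png

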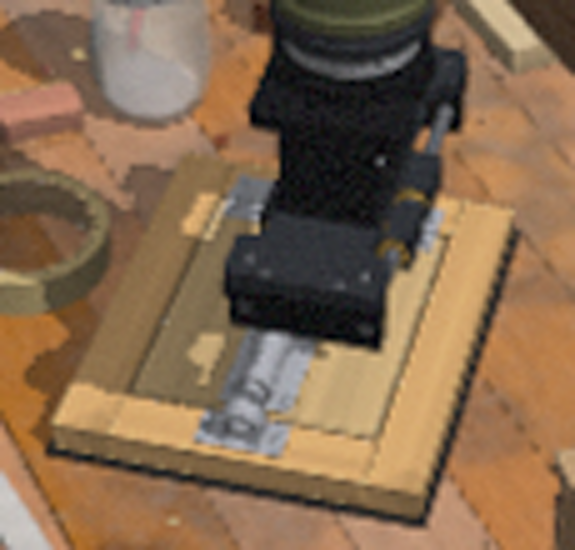

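The gripper hides the knob in this view, but the leaf is flush and the rod reaches the keeper. I push −x.

```bash
python3 -m crank '[[[10,0,0,0,1],[8,0,0,0,1],[4,0,0,0,1],[4,0,0,0,1],[4,0,0,0,1],[4,0,0,0,1],[4,0,0,0,1],[0,0,0,0,1]]]'
python3 -c "from h import *;where()"
```

```text
time: 8.92
position: [0.4391, 0.3716, 0.054]
tool_rot: [-1.096, -2.944, -0.0]
ft_force: [0.7, -0.5, 0.4]
grip_width: 0.007
grip_force: 0.4
t8.92 frame mm [  0.7 -34.2  54. ] yawerr 0.001 F frame [0.9 0.1 0.4] w0.01
```

```bash
python3 -m crank '[[[4,0,0,0,1],[4,0,0,0,1],[4,0,0,0,1],[2,0,0,0,1],[0,0,0,0,1]]]'
python3 -c "from h import *;where()"
```

```text
time: 9.33
position: [0.4292, 0.3795, 0.0536]
tool_rot: [1.097, 2.943, -0.002]
ft_force: [1.9, -2.7, -2.4]
grip_width: 0.007
grip_force: 1.6
t9.33 frame mm [-12.  -34.8  53.6] yawerr -0.000 F frame [ 3.2 -0.8 -2.4] w0.01
```

```bash
python3 -m crank '[[[-4,0,0,0,1],[0,0,-10,0,1],[0,0,-12,0,1],[10,0,0,0,1],[12,0,0,0,1],[8,0,0,0,1],[0,0,0,0,1],[0,0,5,0,1],[0,0,5,0,1],[0,0,0,0,1]]]'
python3 -c "from h import *;where()"
```

```text
time: 10.17
position: [0.4091, 0.3959, 0.0644]
tool_rot: [-1.098, -2.943, 0.004]
ft_force: [-0.3, -0.6, 0.5]
grip_width: 0.009
grip_force: 0.0
t10.17 frame mm [-37.9 -35.5  64.4] yawerr -0.001 F frame [ 0.2 -0.7  0.5] w0.01
```

```bash
python3 -m crank '[[[0,0,3,0,1],[0,0,3,0,1],[0,0,3,0,1],[0,0,3,0,1],[0,0,2,0,1],[0,0,0,0,1]]]'
python3 -c "from h import *;where()"
```

```text
time: 10.67
position: [0.4097, 0.3967, 0.0515]
tool_rot: [1.098, 2.943, -0.001]
ft_force: [-0.9, -1.1, -0.2]
grip_width: 0.002
grip_force: 0.1
t10.67 frame mm [-37.9 -34.5  51.5] yawerr -0.000 F frame [ 0.  -1.4 -0.2] w0.00
```

```bash
python3 -m crank '[[[0,0,1,0,1],[0,0,1,0,1],[0,0,1,0,1],[0,0,1,0,1],[0,0,0,0,1]]]'
python3 -c "from h import *;where()"
```

```text
time: 11.08
position: [0.4097, 0.3972, 0.0487]
tool_rot: [-1.097, -2.944, -0.0]
ft_force: [-2.0, -0.1, 5.7]
grip_width: 0.002
grip_force: 2.7
t11.08 frame mm [-38.3 -34.1  48.7] yawerr -0.000 F frame [-1.5 -1.4  5.7] w0.00
```

Contact is at z ≈ 49, which is the expected ball top when fully down. I press a little more to confirm the stop.

```bash
python3 -m crank '[[[0,0,1,0,1],[0,0,1,0,1],[0,0,1,0,1],[0,0,0,0,1]]]'
python3 -c "from h import *;where()"
```

```text
time: 11.42
position: [0.411, 0.3989, 0.0481]
tool_rot: [1.097, 2.942, 0.007]
ft_force: [-3.2, -0.3, 13.2]
grip_width: 0.007
grip_force: 6.8
t11.42 frame mm [-38.4 -32.   48.1] yawerr -0.000 F frame [-2.2 -2.3 13.2] w0.01
```

The stop is confirmed at 13 N. I retreat and look.

```bash
python3 -m crank '[[[0,0,-10,0,1],[0,0,-30,0,1],[0,0,-35,0,1],[0,0,-35,0,1],[0,0,-35,0,1],[30,0,0,0,1],[35,0,0,0,1],[35,0,0,0,1],[35,0,0,0,1],[20,0,0,0,1]]]'
python3 -m crank '[[[0,0,0,0,1],[0,0,0,0,1]]]' >/dev/null
python3 - <<'E'
from h import *
where(); a=get_image("scene"); b=get_image("top")
f=lambda d,c:cv2.resize(cv2.cvtColor(d["pixels"],cv2.COLOR_RGB2BGR)[c[1]:c[3],c[0]:c[2]],(400,400),interpolation=cv2.INTER_CUBIC)
cv2.imwrite("pics/fin.png",np.hstack([f(a,(185,125,285,225)),f(b,(155,140,275,260))]))
E
```

```text
time: 12.25
position: [0.2884, 0.501, 0.1901]
tool_rot: [-1.091, -2.944, -0.001]
ft_force: [-0.3, 0.9, -0.3]
grip_width: 0.008
grip_force: 0.0
t12.42 frame mm [-194.4  -34.6  189.8] yawerr 0.003 F frame [ 0.5 -0.7 -0.5] w0.00
```

View pics/fin.png

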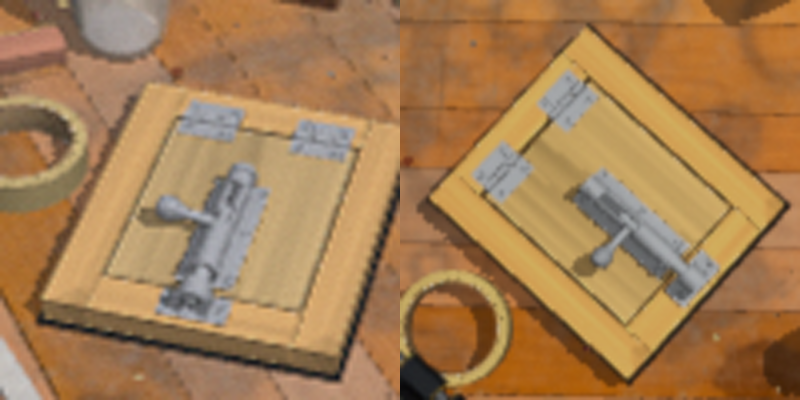

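The leaf is flush, the rod is in the keeper, and the knob lies down on the −x side (ball at (168,210) in the scene crop and (602,257) in the top crop). The arm is clear, so I hand in.

```bash
python3 -c "from h import *;print(job.close_job())"
```

```text
the job is handed in; nothing more can be done
None
```

The hatch is shut flush, the bolt is home in the keeper, and the knob is all the way down in its notch; I handed the job in at about 12 s with the arm clear, though the judge returned no verdict.

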